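Start the hold-down nut on a washer's wash plate

TASK

Start the big flange nut on the stud of the wash plate: set it down level over the stud so that its two start teeth rest on the raised thread crests, then back it off (anticlockwise seen from above) until the thread drops in, and let go with its flange lying flat on the collar. Do not push the small nut or the round spacer about.

Things in the scene. Friction and masses are not known exactly. Their poses are not given: they have to be found in the camera images.
- nut: big grey hex flange nut, loose, ~140 g, 40 mm tall: flange 70 mm across, 6 thick; hex above it 50 across flats; bore 24. Origin: centre of underside. Flats face 30, 90, 150 deg from its x axis. Two start teeth in the bore at +x and -x, level with the underside, reach in to 12.5 mm from the axis; flange ears (14 wide, out to 43 mm) and top ribs mark them. Same after a half turn.
- hub: white round wash plate, fixed: 170 mm across, 16 mm thick, two opposite fins 30 mm high. On it a grey collar 66 mm across, flat top 50 mm above the origin; from that rises a steel stud 21 mm across, straight to 100 mm, tapering to its tip at 112 mm. Origin: centre of the underside, below the stud's axis; z up; the x axis runs along the fins and the open gaps at the stud's foot (see crest).
- crest (a point): point on the stud's axis at crest height, 62 mm above the hub's origin, same axes. Round the stud's foot, degrees anticlockwise from x: steel crests (top here, 17.5 mm radius) at 52-148 and 232-328; stops 14 mm higher at 32-52 and 212-232 block clockwise turning; gaps about 0 and 180. Nut teeth on the crests ride here; once within 10 deg of x they fall 12 mm to the collar.
- small_nut: a small grey hex flange nut, loose, bystander: 32 mm across flats, flange 46 mm across, 26 mm tall. Origin: centre of its underside.
- spacer: a plain round grey spacer ring, loose, bystander: 66 mm outside, 40 mm inside, 22 mm tall. Origin: centre of its underside.

How it is judged:
By the outcome, as a careful person would: the job done as asked, in the order asked, and still so for the second after the job is handed in, with the robot touching nothing.
It also fails if it takes over 42 s, if anything falls off the work surface, if the arm or the gripper's body presses on something with over 40 N, if the wrist force passes 120 N, or if a joint passes its speed limit or range.

ROBOT

A 6-joint arm with a two-finger parallel gripper is mounted at the origin on the work surface. World frame = base frame: x ahead of the robot, y to its left, z up, the work surface at z = 0. Lengths are in m, angles in rad, forces in N, time in s.
With the tool pointing down it reaches from about 0.35 to 0.975 m from the base axis. Payload 7.1 kg.
Tool frame: the origin (TCP) lies between the finger pads; the fingertips stand arm.tcp_to_tips ahead of it and the grasp point (between the pads) lies 3 mm ahead of it (arm.tcp_to_tips is the distance from the TCP to the fingertips, in m); z points along the fingers, y is the line along which they close (so a half turn about z gives the same grasp; the last joint's range is limited). The gripper opens to 88 mm and grips with 3 to 60 N. Pads are 20 mm wide; open, the fingers measure 115 mm over their backs; the gripper's body (75 mm by 178 mm) begins 61 mm behind the grasp point.
Start: joints at [1.285, 0.423, 1.63, -0, 1.089, -0.019], TCP at [0.165, 0.603, 0.245] pointing down, gripper open.
Joint ranges: [-3, 3], [-0.9, 2.11], [0.09, 2.58], [-1.31, 4.45], [0.11, 2.69], [-2.54, 2.54]. Speed limits (rad/s): [2.39, 2.39, 3.01, 3.14, 3.14, 3.14].

INTERFACE

Orientations are given as a rotation vector (axis times angle).
In Python, from station import arm gives the robot as it stands.
- The arm moves only by the tool servo_tool, never from a script. Its argument "series" is one flat list of numbers, 7 for each row, row after row: the shift along the tool's x, y, z in cm, then the turn, a rotation vector about the tool's x, y, z in degrees, then the closure in counts, from 0 (fully open) to 255 (shut). A call has 1 to 8 rows; each row shifts and turns the commanded pose from where the row before left it, along the tool's axes as they then stand; what a row does not reach is not made up. A row lasts 1/10 s, in which the tool goes at most 50 mm and 8.59 degrees, less where a joint would pass 70% of its speed; a pose out of reach is approached as far as the arm can. A call with a gripper value outside its range is refused whole. The fingers move at their own pace and stop on an object; "force" is the grip in N (left out, the last holds). Time passes only in rows, so rows that do not move let the fingers close. It gives the time, the measured TCP pose, the force, the opening and the grip force at its end, in the units of the state.
- arm.get_obs(): the state, without advancing time (a new reading comes with each control period).
- arm.get_image(name): name is "scene" or "top" or "wrist"; returns (picture, depth): 480x640x3 uint8, red, green, blue; 480x640 float32, m along the optical axis (not along the pixel's ray), 0 where there is no reading.
- arm.camera_params(name): a dict with "mtx" (3x3 intrinsics, pixels), "position" and "attitude" of the camera in the world. Camera axes: x right, y up, looking along -z (the intrinsics and any distortion apply to the point x, -y, -z); pixel columns grow to the right and rows downward; lengths in m; the calibration is good to about 2 mm. A picture is of the moment at which its call begins: read the wrist's pose just before it. camera_params takes no time and is no camera call; for the wrist camera it gives the pose at the moment of the call.
- arm.hand_in(): hands the job in; it is judged then, once.
Trained networks look in the newest picture that a camera, given by its name, has taken for a name from the list of things; names that differ only in an ending like _2 or _b are one class to them, and where a whole thing is asked for, a point or a joint stands for the part that bears it (a point fixed in the world has none). Each returns a list of dicts, best first, with "p" (0 to 1); they miss things now and then, are a little off and sometimes report something else, mostly with a low value. They report only what shows in the picture. A call takes as long as a camera call.
- arm.regions_of(query, camera): "pixels" (480x640 bool, what is visible of it) and "rect" ([centre column, centre row, width, height] in pixels, round what is visible of it).
- arm.mark_of(query, camera): "position" ([column, row] in pixels: a listed point, or the origin of a listed thing).
The state is a dict: "t": time; "q": joint angles; "dq": joint speeds; "effort": joint torques, N m; "eef_pos": TCP position; "tcp_rot": TCP orientation; "wrist_force": force on the tool from outside, world axes, zero at the start; "wrist_torque": the same for the moment, N m; "grip_width": finger opening in m; "grip_force": force on a finger pad.
Only numpy, scipy, OpenCV 4.12 (cv2) and the standard library are available. Lean on these libraries where they do the work, as an engineer would, in place of code of your own. Each camera call takes 0.05 s, during which the arm holds its last target. There are 200 camera calls.

## Working session

There is one attempt and no reset: what is moved stays moved. The work goes in short steps, Python scripts to look and compute and a tool call to move; the robot and the scene stay as the last step left them, time stands still between calls to the robot, and variables do not carry over. Pictures are saved under pics/ and viewed, at most 10 in all, crops included, and the job is handed in when it is done.

Besides the shell and the picture viewer there is one more tool, called after "Request:" in YAML: its name, and indented under it one key for each argument. servo_tool: Moves the arm, as the interface text tells. Its arguments: {"type":"object","properties":{"series":{"type":"array"},"force":{"type":"number"}},"required":["series"]}

```bash
mkdir -p pics; cat > h.py <<'E'
import numpy as np, cv2
from scipy.spatial.transform import Rotation as R
from station import arm
def Rm(a):
    a=np.array(a,float)
    if a.shape==(3,3): return a
    return R.from_rotvec(a).as_matrix() if a.size==3 else R.from_quat(a).as_matrix()
def cloud(name,save=None):
    c=arm.camera_params(name); im,d=arm.get_image(name)
    if save: cv2.imwrite('pics/'+save,im[:,:,::-1])
    K=np.array(c['mtx']); v,u=np.mgrid[:480,:640]
    P=np.stack([(u-K[0,2])/K[0,0]*d,-(v-K[1,2])/K[1,1]*d,-d],-1)
    W=P@Rm(c['attitude']).T+np.array(c['position'])
    W[d==0]=np.nan
    return im,d,W,c
def ray(c,px,z):
    K=np.array(c['mtx']); r=np.array([(px[0]-K[0,2])/K[0,0],-(px[1]-K[1,2])/K[1,1],-1])
    r=Rm(c['attitude'])@r; p=np.array(c['position']); return p+r*(z-p[2])/r[2]
def px(c,X):
    K=np.array(c['mtx']); q=(np.array(X)-np.array(c['position']))@Rm(c['attitude']); q=q*[1,-1,-1]
    return (K@(q/q[2]))[:2]
E
python3 - <<'E'
from h import *
print(arm.camera_params('top'),arm.tcp_to_tips); print(arm.get_obs())
for cam in ['top','scene']:
    im,d,W,c=cloud(cam,cam+'.png')
    for n in ['nut','hub','small_nut','spacer','crest']:
        for r in arm.mark_of(n,cam)[:2]: print(cam,n,round(r['p'],2),r['position'])
        if n!='crest':
          for r in arm.regions_of(n,cam)[:2]:
            w=W[r['pixels']]; print('  reg',round(r['p'],2),np.round(r['rect']),np.nanmedian(w,0).round(3),np.nanpercentile(w[:,2],[2,50,98]).round(3))
E
```

```text
{'mtx': array([[502.03765697,   0.        , 312.5565695 ],
       [  0.        , 502.03765697, 239.05025256],
       [  0.        ,   0.        ,   1.        ]]), 'position': array([ 0.45425915, -0.0229398 ,  0.86528379]), 'attitude': array([ 0.03935647, -0.10994178, -1.55347461])} 0.022
{'t': 0.0, 'q': array([ 1.28494795e+00,  4.23832303e-01,  1.63067017e+00,  3.84910756e-05,
        1.08857040e+00, -1.89791182e-02]), 'dq': array([-0.00036657,  0.00115919, -0.00069784,  0.0016045 , -0.00036247,
       -0.00017336]), 'effort': array([-3.31915480e-04, -5.44635773e+01, -2.73663729e+01,  6.43527391e-02,
        2.28189176e-02, -1.36127878e-04]), 'eef_pos': array([0.16463124, 0.60240404, 0.24391478]), 'tcp_rot': array([-4.17947736e-01, -3.11340572e+00,  2.28984577e-03]), 'wrist_force': array([-0.1349225 ,  0.66764762,  1.53308058]), 'wrist_torque': array([-0.00883754, -0.01412282, -0.03498849]), 'grip_force': 0.0, 'grip_width': 0.08802229373035375}
top nut 0.59 [438.0, 273.3]
top hub 0.57 [203.5, 269.4]
  reg 0.82 [203. 272. 103. 101.] [0.479 0.121 0.015] [0.007 0.015 0.095]
  reg 0.24 [333. 294.  26.  24.] [ 0.444 -0.097  0.007] [0.001 0.007 0.028]
top small_nut 0.89 [331.9, 295.0]
  reg 0.98 [332. 295.  23.  27.] [ 0.443 -0.096  0.011] [0.002 0.011 0.028]
top spacer 0.3 [207.7, 270.4]
  reg 0.9 [350. 188.  34.  39.] [ 0.628 -0.121  0.021] [-0.     0.021  0.025]
top crest 0.95 [194.3, 270.6]
scene nut 0.89 [180.7, 226.9]
  reg 0.77 [179. 223.  45.  45.] [ 0.492 -0.272  0.028] [0.004 0.028 0.043]
  reg 0.61 [433. 245. 108.  93.] [0.498 0.123 0.017] [0.006 0.017 0.098]
scene small_nut 0.55 [293.1, 218.8]
  reg 0.65 [295. 217.  32.  28.] [ 0.449 -0.095  0.016] [0.001 0.016 0.03 ]
scene spacer 0.65 [259.7, 318.6]
  reg 0.78 [258. 317.  42.  43.] [ 0.633 -0.119  0.022] [0.004 0.022 0.025]
scene crest 0.85 [441.0, 220.2]
```

```bash
python3 - <<'E'
import cv2,numpy as np
t=cv2.imread('pics/top.png')[130:380,120:520]
cv2.imwrite('pics/topc.png',cv2.resize(t,(800,500)))
E
```

```text
(no output)
```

View pics/topc.png

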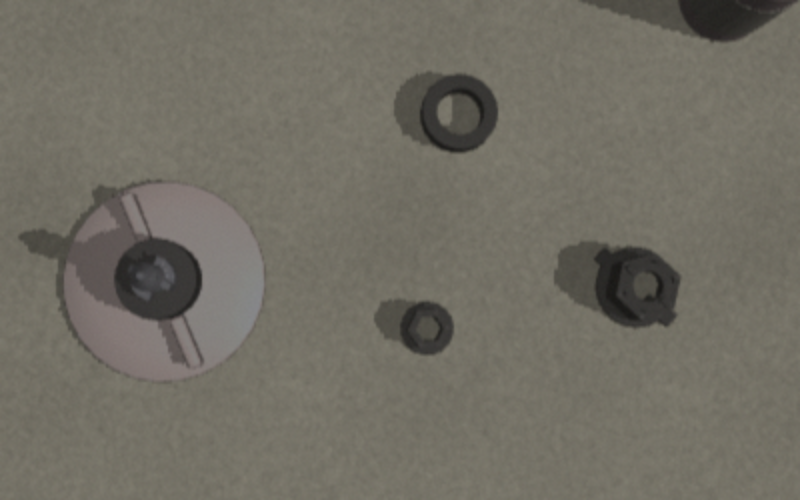

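View pics/scene.png

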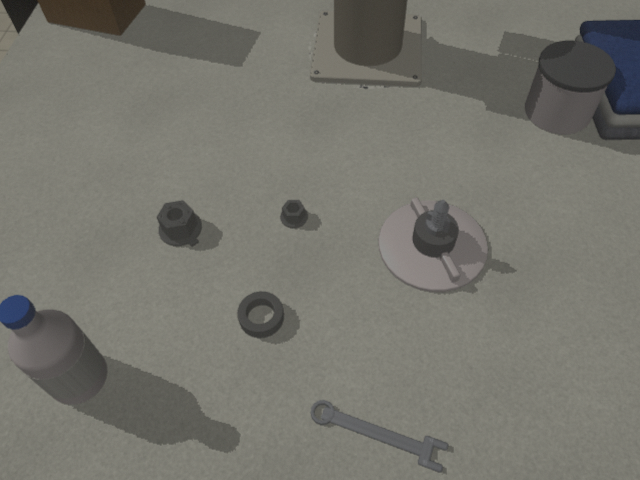

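Top view: the nut is at about (438,273), with ears at (420,258) and (455,289). The hub is at about (203,270) and its fins run from (186,230) to (217,311). The small nut and the spacer lie between the two.

```bash
python3 - <<'E'
from h import *
c=arm.camera_params('top')
f=lambda x,y,z: ray(c,(x,y),z)[:2].round(4)
print('nut',f(438,273.3,0)); e=f(420.5,258,.006),f(455,289,.006); print(e,(e[0]+e[1])/2,np.degrees(np.arctan2(*(e[0]-e[1])[::-1])))
print('hub',f(203.5,269.4,0),'crest',f(194.3,270.6,.062)); e=f(186,230,.03),f(217.5,311.5,.03); print(e,(e[0]+e[1])/2,np.degrees(np.arctan2(*(e[0]-e[1])[::-1])))
im,d,W,_=cloud('top')
for lo,hi,b in [(.044,.053,'collar'),(.034,.043,'nuttop'),(.010,.020,'plate'),(.026,.034,'fin')]:
    m=(W[...,2]>lo)&(W[...,2]<hi)
    if b=='nuttop': m&=(abs(W[...,0]-.49)<.06)&(abs(W[...,1]+.27)<.06)
    else: m&=(abs(W[...,0]-.49)<.1)&(abs(W[...,1]-.125)<.1)
    w=W[m]; print(b,m.sum(),np.median(w,0).round(4),((w.min(0)+w.max(0))/2).round(4))
    if b=='fin':
        u,s,vt=np.linalg.svd(w[:,:2]-w[:,:2].mean(0)); print(np.degrees(np.arctan2(vt[0,1],vt[0,0])))
o=arm.get_obs(); print(Rm(o['tcp_rot']).round(3)); print(arm.camera_params('wrist'))
E
```

```text
nut [ 0.4813 -0.2809]
(array([ 0.5071, -0.2487]), array([ 0.4545, -0.3086])) [ 0.4808  -0.27865] 48.71265451389077
hub [0.4819 0.1241] crest [0.4778 0.128 ]
(array([0.5457, 0.15  ]), array([0.4125, 0.094 ])) [0.4791 0.122 ] 22.80287895353028
collar 950 [0.4788 0.1226 0.05  ] [0.4795 0.1254 0.0487]
nuttop 633 [ 0.4809 -0.2788  0.0396] [ 0.4808 -0.2784  0.0385]
plate 5081 [0.4791 0.1221 0.0149] [0.4796 0.1253 0.015 ]
fin 395 [0.4606 0.1117 0.0299] [0.4796 0.125  0.03  ]
-156.05056751337924
[[-0.965  0.264 -0.   ]
 [ 0.264  0.965  0.   ]
 [ 0.     0.    -1.   ]]
{'mtx': array([[378.46441742,   0.        , 316.96105108],
       [  0.        , 378.46441742, 241.35506841],
       [  0.        ,   0.        ,   1.        ]]), 'position': array([0.08865386, 0.62316473, 0.3847398 ]), 'attitude': array([-0.24800217, -0.19069212,  1.29346235])}
```

```bash
cat >> h.py <<'E'
def plan(x,y,z,psi):
    o=arm.get_obs(); T=Rm(o['tcp_rot']); d=np.array([x,y,z])-o['eef_pos']
    p=np.degrees(np.arctan2(T[1,1],T[0,1]))
    print('t',round(o['t'],2),'pos',o['eef_pos'].round(4),'psi',p.round(2),'tilt',np.degrees(np.arccos(-T[2,2])).round(2),'F',np.round(o['wrist_force'],1))
    dz=-(psi-p); dz=(dz+180)%360-180
    print('shift cm',(T.T@d*100).round(2),'turn z',dz.round(2), 'q6,q1 deg',np.degrees(o['q'])[[5,0]].round(1))
E
python3 - <<'E'
from h import *
plan(.47,.10,.26,78.7)
c=arm.camera_params('wrist'); o=arm.get_obs()
T=Rm(o['tcp_rot']); print('optical axis in tool',(T.T@Rm(c['attitude'])@[0,0,-1]).round(3), ray(c,(317,241),.04))
E
```

```text
t 1.05 pos [0.1648 0.6029 0.2447] psi 74.71 tilt 0.0 F [-0.2  0.4  0.6]
shift cm [-42.7  -40.46  -1.53] turn z -3.99 q6,q1 deg [-1.1 73.6]
optical axis in tool [-0.287  0.001  0.958] [0.18811074 0.59635462 0.04      ]
```

Request:
servo_tool:
  series: [-2.69, -2.37, -0.34, 0, 0, 0, 0, -2.69, -2.37, -0.34, 0, 0, 0, 0, -2.69, -2.37, -0.34, 0, 0, 0, 0, -2.69, -2.37, -0.34, 0, 0, 0, 0, -2.69, -2.37, -0.34, 0, 0, 0, 0, -2.69, -2.37, -0.34, 0, 0, 0, 0, -2.69, -2.37, -0.34, 0, 0, 0, 0, -2.69, -2.37, -0.34, 0, 0, 0, 0]

```text
t: 1.85
eef_pos: [0.3229, 0.362, 0.2722]
tcp_rot: [0.417, 3.113, 0.001]
wrist_force: [0.1, 0.1, -0.1]
grip_width: 0.0878
grip_force: 0.0
```

Request:
servo_tool:
  series: [-2.69, -2.37, -0.34, 0, 0, 0, 0, -2.69, -2.37, -0.34, 0, 0, 0, 0, -2.69, -2.37, -0.34, 0, 0, 0, 0, -2.69, -2.37, -0.34, 0, 0, 0, 0, -2.69, -2.37, -0.34, 0, 0, 0, 0, -2.69, -2.37, -0.34, 0, 0, 0, 0, -2.69, -2.37, -0.34, 0, 0, 0, 0, -2.69, -2.37, -0.34, 0, 0, 0, 0]

```text
t: 2.65
eef_pos: [0.4806, 0.1222, 0.2994]
tcp_rot: [0.418, 3.113, 0.0]
wrist_force: [0.5, 0.9, -0.3]
grip_width: 0.0876
grip_force: 0.0
```

Request:
servo_tool:
  series: [0, 0, 0, 0, 0, 0, 0, 0, 0, 0, 0, 0, 0, 0]

```text
t: 2.85
eef_pos: [0.48, 0.1232, 0.299]
tcp_rot: [-0.421, -3.113, -0.0]
wrist_force: [0.2, 1.5, 0.1]
grip_width: 0.0879
grip_force: 0.0
```

```bash
python3 - <<'E'
from h import *
plan(.48,-.279,.25,18.7)
im,d,W,c=cloud('wrist','w1.png')
for r in arm.mark_of('crest','wrist')[:1]: print(r, ray(c,r['position'],.062))
for lo,hi,b in [(.045,.053,'collar'),(.012,.018,'plate'),(.026,.034,'fin'),(.07,.098,'stud'),(.058,.065,'crest'),(.072,.079,'stops')]:
    m=(W[...,2]>lo)&(W[...,2]<hi)&(np.hypot(W[...,0]-.48,W[...,1]-.124)<.1)
    w=W[m]; print(b,m.sum(),np.median(w,0).round(4),((np.percentile(w,1,0)+np.percentile(w,99,0))/2).round(4))
    if b=='fin' and len(w):
        u,s,vt=np.linalg.svd(w[:,:2]-w[:,:2].mean(0),full_matrices=False); print(np.degrees(np.arctan2(vt[0,1],vt[0,0])))
    if b=='plate':
        mm=m.astype(np.uint8); cs=max(cv2.findContours(mm,0,1)[0],key=len)[:,0]
        p=W[cs[:,1],cs[:,0],:2]; p=p[np.hypot(p[:,0]-.48,p[:,1]-.124)>.075]
        A=np.c_[2*p,np.ones(len(p))]; s=np.linalg.lstsq(A,(p**2).sum(1),rcond=None)[0]; print('circle',s[:2],np.sqrt(s[2]+s[0]**2+s[1]**2))
E
```

```text
t 2.85 pos [0.48   0.1232 0.299 ] psi 74.6 tilt 0.02 F [0.2 1.5 0.1]
shift cm [-10.69 -38.78   4.89] turn z 55.9 q6,q1 deg [-61.6  13. ]
{'position': [317.7, 210.9], 'p': 0.7} [0.48202579 0.12334638 0.062     ]
collar 2101 [0.4735 0.1249 0.05  ] [0.48   0.1248 0.0497]
plate 8644 [0.4709 0.1294 0.0155] [0.4801 0.1253 0.0149]
circle [0.48001103 0.12491236] 0.07516598766712368
fin 869 [0.4467 0.1112 0.0298] [0.4802 0.1249 0.0293]
23.71623783383986
stud 229 [0.4739 0.1267 0.0765] [0.4796 0.1247 0.084 ]
crest 237 [0.4731 0.1335 0.062 ] [0.4767 0.1249 0.0619]
stops 121 [0.476  0.1237 0.0761] [0.48   0.1247 0.0749]
```

View pics/w1.png

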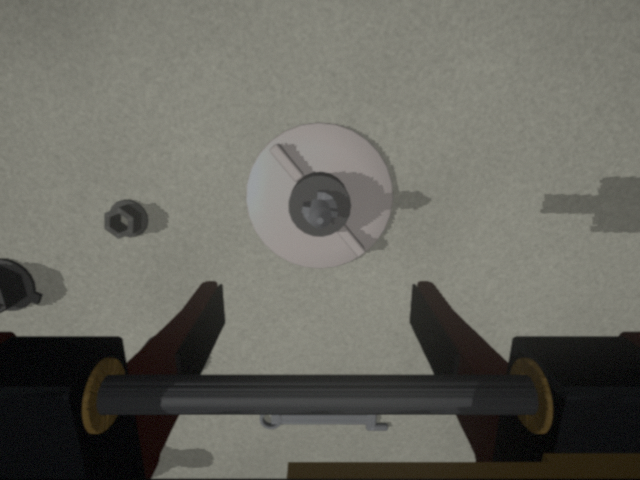

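The hub is centred in the wrist view (collar at about 319,204, fins running diagonally): position (0.480, 0.125), fin angle about 23.6°. Next, the nut.

Request:
servo_tool:
  series: [-1.05, -3.88, 0.2, 0, 0, 0, 0, -1.05, -3.88, 0.2, 0, 0, 0, 0, -1.05, -3.88, 0.2, 0, 0, 0, 0, -1.05, -3.88, 0.2, 0, 0, 0, 0, -1.05, -3.88, 0.2, 0, 0, 0, 0, -1.05, -3.88, 0.2, 0, 0, 0, 0, -1.05, -3.88, 0.2, 0, 0, 0, 0, -1.05, -3.88, 0.2, 0, 0, 0, 0]

```text
t: 3.75
eef_pos: [0.4791, -0.1981, 0.283]
tcp_rot: [0.415, 3.114, 0.0]
wrist_force: [0.3, -0.6, 0.2]
grip_width: 0.0878
grip_force: 0.0
```

Request:
servo_tool:
  series: [-1.15, -3.88, 1.0, 0, 0, 0, 0, -1.15, -3.88, 1.0, 0, 0, 0, 0, 0, 0, 1.0, 0, 0, 0, 0, 0, 0, 0, 0, 0, 0, 0]

```text
t: 4.15
eef_pos: [0.4801, -0.2776, 0.2514]
tcp_rot: [-0.418, -3.11, -0.003]
wrist_force: [-0.2, 0.4, -0.2]
grip_width: 0.0876
grip_force: 0.0
```

Request:
servo_tool:
  series: [0, 0, 0, 0, 0, 7, 0, 0, 0, 0, 0, 0, 7, 0, 0, 0, 0, 0, 0, 7, 0, 0, 0, 0, 0, 0, 7, 0, 0, 0, 0, 0, 0, 7, 0, 0, 0, 0, 0, 0, 7, 0, 0, 0, 0, 0, 0, 7, 0, 0, 0, 0, 0, 0, 7, 0]

```text
t: 4.95
eef_pos: [0.4813, -0.2765, 0.2536]
tcp_rot: [-1.834, -2.551, -0.0]
wrist_force: [0.5, -0.4, 0.7]
grip_width: 0.0882
grip_force: 0.0
```

Request:
servo_tool:
  series: [0, 0, 0, 0, 0, 0, 0, 0, 0, 0, 0, 0, 0, 0]

```text
t: 5.15
eef_pos: [0.4812, -0.2774, 0.2534]
tcp_rot: [1.824, 2.558, 0.0]
wrist_force: [0.7, -0.9, 0.6]
grip_width: 0.0878
grip_force: 0.0
```

```bash
python3 - <<'E'
from h import *
plan(.481,-.279,.10,18.7)
im,d,W,c=cloud('wrist','w2.png')
for r in arm.mark_of('nut','wrist')[:1]: print(r, ray(c,r['position'],0))
for lo,hi,b in [(.037,.044,'top'),(.003,.009,'flange'),(.003,.045,'all')]:
    m=(W[...,2]>lo)&(W[...,2]<hi)&(np.hypot(W[...,0]-.481,W[...,1]+.279)<.06)
    w=W[m]; print(b,m.sum(),np.median(w,0).round(4),((np.percentile(w,1,0)+np.percentile(w,99,0))/2).round(4))
    if b=='top':
        q=w[:,:2].astype(np.float32)*1000
        H=cv2.convexHull(q)[:,0]; P=cv2.approxPolyDP(H[:,None],4,True)[:,0]; print(P)
    if b=='flange':
        r=np.hypot(*(w[:,:2]-[.481,-.279]).T); e=w[r>.037]; a=np.degrees(np.arctan2(e[:,1]+.279,e[:,0]-.481)); print(len(a),np.sort(a)[::max(1,len(a)//25)].round())
E
python3 -c "
import cv2;i=cv2.imread('pics/w2.png')[100:350,160:480];cv2.imwrite('pics/w2c.png',cv2.resize(i,(768,600)))"
```

```text
t 5.15 pos [ 0.4812 -0.2774  0.2534] psi 19.01 tilt 0.01 F [ 0.7 -0.9  0.6]
shift cm [-0.15 -0.07 15.34] turn z 0.31 q6,q1 deg [-50.2 -31.2]
{'position': [315.3, 209.2], 'p': 0.57} [ 0.48084434 -0.28129105  0.        ]
top 1854 [ 0.4805 -0.2788  0.04  ] [ 0.4808 -0.2793  0.0405]
[[ 508.60107 -285.42255]
 [ 499.94525 -258.6823 ]
 [ 471.7924  -252.47258]
 [ 452.8041  -272.95346]
 [ 461.7501  -300.35083]
 [ 490.17764 -306.06674]]
flange 1151 [ 0.4713 -0.2604  0.0059] [ 0.4808 -0.2788  0.0057]
162 [-143. -141. -140. -139. -137. -136. -134. -132. -131. -129. -128. -126.
 -124. -123.   37.   39.   41.   42.   44.   45.   47.   49.   50.   52.
   53.   55.   56.]
all 3267 [ 0.478 -0.271  0.039] [ 0.4807 -0.2779  0.0234]
```

View pics/w2c.png

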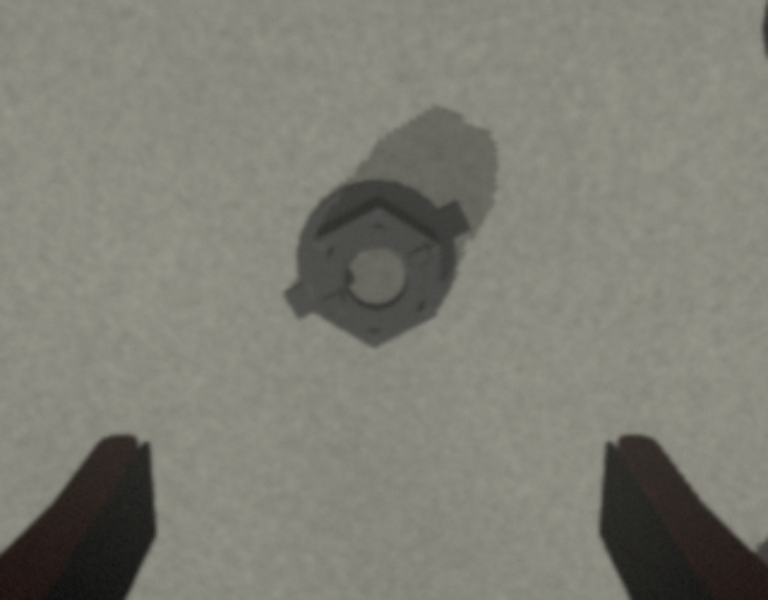

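The nut sits between the open fingers (crop centre at about 377,272; ears at 300,298 and 455,218). Its x axis is at about 48°, and the flats are square to the fingers within 1°.

Request:
servo_tool:
  series: [-0.15, -0.07, 3.0, 0, 0, 1, 0, 0, 0, 4.0, 0, 0, 0, 0, 0, 0, 4.0, 0, 0, 0, 0, 0, 0, 4.0, 0, 0, 0, 0, 0, 0, 3.5, 0, 0, 0, 0, 0, 0, 2.3, 0, 0, 0, 0, 0, 0, 1.35, 0, 0, 0, 0, 0, 0, 0, 0, 0, 0, 0]
  force: 40

```text
t: 6.05
eef_pos: [0.4799, -0.2798, 0.0301]
tcp_rot: [-1.85, -2.535, 0.0]
wrist_force: [0.5, 0.7, 1.1]
grip_width: 0.0877
grip_force: 0.0
```

Request:
servo_tool:
  series: [0, 0, 0, 0, 0, 0, 0, 0, 0, 0, 0, 0, 0, 255, 0, 0, 0, 0, 0, 0, 255, 0, 0, 0, 0, 0, 0, 255, 0, 0, 0, 0, 0, 0, 255, 0, 0, 0, 0, 0, 0, 255, 0, 0, 0, 0, 0, 0, 255]

```text
t: 6.75
eef_pos: [0.4808, -0.2806, 0.0318]
tcp_rot: [1.853, 2.537, 0.0]
wrist_force: [0.0, 0.7, 2.1]
grip_width: 0.0497
grip_force: 40.0
```

Request:
servo_tool:
  series: [0, 0, -1.0, 0, 0, 0, 255, 0, 0, -3.0, 0, 0, 0, 255, 0, 0, -4.0, 0, 0, 0, 255, 0, 0, -4.0, 0, 0, 0, 255, 0, 0, -4.0, 0, 0, 0, 255, 0, 0, -3.0, 0, 0, 0, 255, 0, 0, -1.0, 0, 0, 0, 255, 0, 0, 0, 0, 0, 0, 255]

```text
t: 7.55
eef_pos: [0.4811, -0.2808, 0.2329]
tcp_rot: [1.851, 2.535, 0.0]
wrist_force: [-0.2, -0.1, -1.1]
grip_width: 0.0496
grip_force: 40.0
```

```bash
python3 - <<'E'
from h import *
# hub theta 23.6, start rel 108 -> nut x 131.6 ; nut x - psi = 30
plan(.48,.125,.232,131.6-30-180)
c0=None
im,d,W,c=cloud('wrist','w3.png'); o=arm.get_obs(); T=Rm(o['tcp_rot'])
L=(W-o['eef_pos'])@T   # tool frame
for r in arm.mark_of('nut','wrist')[:1]: print(r)
for r in arm.regions_of('nut','wrist')[:1]: print(r['p'],r['rect'])
m=(abs(L[...,2]+.008)<.004)&(np.hypot(L[...,0],L[...,1])<.033)
w=L[m]; print(m.sum(),np.median(w,0)); q=(w[:,:2]*1000).astype(np.float32)
print(np.percentile(q,[1,99],0)); print(cv2.approxPolyDP(cv2.convexHull(q),3,True)[:,0])
E
python3 -c "
import cv2;i=cv2.imread('pics/w3.png')[180:480,120:520];cv2.imwrite('pics/w3c.png',cv2.resize(i,(800,600)))"
```

```text
t 7.55 pos [ 0.4811 -0.2808  0.2329] psi 17.72 tilt 0.16 F [-0.2 -0.1 -1.1]
shift cm [3.869e+01 1.224e+01 3.000e-02] turn z 96.12 q6,q1 deg [-49.2 -31.5]
{'position': [316.3, 292.9], 'p': 0.68}
0.68 [324.1, 301.1, 155.7, 150.1]
9969 [ 0.00652208  0.00010022 -0.0096491 ]
[[-17.71446533 -27.3663118 ]
 [ 27.53660164  27.27156792]]
[[ 10.364732   -31.310947  ]
 [ 29.342209     0.49596825]
 [ 10.092847    31.418695  ]
 [-15.721718    24.563818  ]
 [-18.54213    -17.130758  ]
 [-14.691797   -24.706305  ]]
```

View pics/w3c.png

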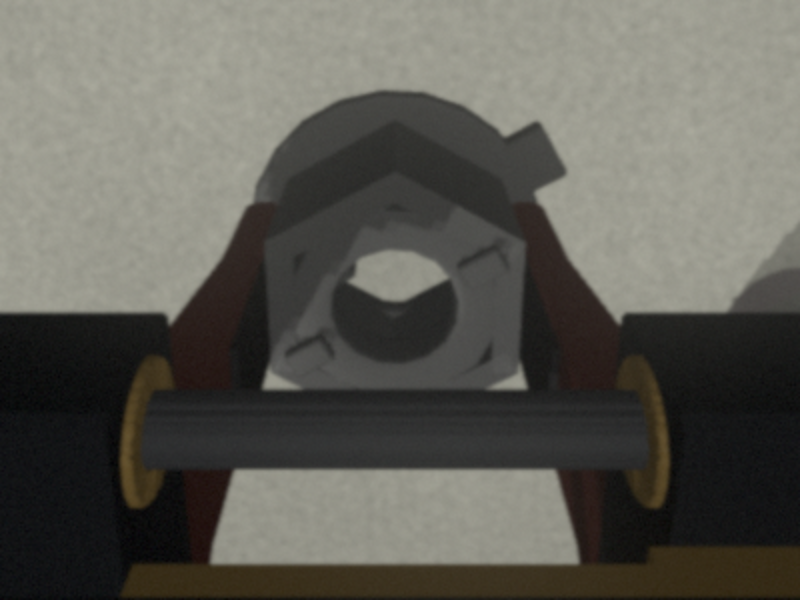

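Held level and square, with the bore at about px (317,333) and the centre up to 0.7 mm along tool +x. I'll move beside the hub, already turned to the start angle, and look at the stud.

Request:
servo_tool:
  series: [4.4, 0.47, 0, 0, 0, 0, 255, 4.4, 0.47, 0, 0, 0, 0, 255, 4.4, 0.47, 0, 0, 0, 0, 255, 4.4, 0.47, 0, 0, 0, 0, 255, 4.4, 0.47, 0, 0, 0, 0, 255, 4.4, 0.47, 0, 0, 0, 0, 255, 4.4, 0.47, 0, 0, 0, 0, 255, 4.4, 0.47, 0, 0, 0, 0, 255]

```text
t: 8.5
eef_pos: [0.4078, 0.0677, 0.23]
tcp_rot: [-1.852, -2.535, 0.003]
wrist_force: [0.4, -0.7, -1.3]
grip_width: 0.0496
grip_force: 40.0
```

Request:
servo_tool:
  series: [4.4, 0.47, 0, 0, 0, 8, 255, 0, 0, 0, 0, 0, 8, 255, 0, 0, 0, 0, 0, 8, 255, 0, 0, 0, 0, 0, 8, 255, 0, 0, 0, 0, 0, 8, 255, 0, 0, 0, 0, 0, 8, 255, 0, 0, 0, 0, 0, 8, 255, 0, 0, 0, 0, 0, 8, 255]

```text
t: 9.3
eef_pos: [0.4006, 0.1048, 0.2299]
tcp_rot: [-2.91, -1.183, 0.006]
wrist_force: [0.4, 0.1, -0.6]
grip_width: 0.0498
grip_force: 40.0
```

Request:
servo_tool:
  series: [0, 0, 0, 0, 0, 8, 255, 0, 0, 0, 0, 0, 8, 255, 0, 0, 0, 0, 0, 8, 255, 0, 0, 0, 0, 0, 8, 255, 0, 0, 0, 0, 0, 0, 255, 0, 0, 0, 0, 0, 0, 255]

```text
t: 9.9
eef_pos: [0.401, 0.1048, 0.2305]
tcp_rot: [3.122, 0.35, -0.004]
wrist_force: [-0.0, -0.3, -1.4]
grip_width: 0.0495
grip_force: 40.0
```

```bash
python3 - <<'E'
from h import *
plan(.48,.125,.232,131.6-30-180)
im,d,W,c=cloud('wrist','w4.png'); o=arm.get_obs(); T=Rm(o['tcp_rot'])
L=(W-o['eef_pos'])@T
def circ(p):
    A=np.c_[2*p,np.ones(len(p))]; s=np.linalg.lstsq(A,(p**2).sum(1),rcond=None)[0]; return s[:2].round(4),np.sqrt(s[2]+s[0]**2+s[1]**2).round(4)
# bore: hole in top-face mask
m=((abs(L[...,2]+.009)<.005)&(np.hypot(L[...,0],L[...,1])<.033)).astype(np.uint8)
cs,h=cv2.findContours(m,cv2.RETR_CCOMP,1)
for k in range(len(cs)):
    if h[0][k][3]>=0 and len(cs[k])>60:
        p=cs[k][:,0]; q=np.array([(ray(c,x,o['eef_pos'][2]+.0085)-o['eef_pos'])@T for x in p.astype(float)])[:,:2]; print('bore tool',circ(q),len(p), q.min(0).round(4),q.max(0).round(4))
for lo,hi,b in [(.045,.053,'collar'),(.012,.018,'plate'),(.026,.034,'fin'),(.058,.065,'crest'),(.08,.112,'stud')]:
    m=(W[...,2]>lo)&(W[...,2]<hi)&(np.hypot(W[...,0]-.48,W[...,1]-.124)<.1)
    w=W[m]
    if not len(w): continue
    print(b,m.sum(),np.median(w,0).round(4),((np.percentile(w,1,0)+np.percentile(w,99,0))/2).round(4))
    if b=='fin': u,s,vt=np.linalg.svd(w[:,:2]-w[:,:2].mean(0),full_matrices=False); print(np.degrees(np.arctan2(vt[0,1],vt[0,0])))
    if b=='plate' or b=='collar':
        p=max(cv2.findContours(m.astype(np.uint8),0,1)[0],key=len)[:,0]; p=W[p[:,1],p[:,0],:2]; R0=.08 if b=='plate' else .03
        p=p[np.hypot(p[:,0]-.48,p[:,1]-.125)>R0]; print(circ(p))
print(arm.mark_of('crest','wrist')[:1],[ray(c,r['position'],.062) for r in arm.mark_of('crest','wrist')[:1]])
E
```

```text
t 9.9 pos [0.401  0.1048 0.2305] psi -77.21 tilt 0.14 F [-0.  -0.3 -1.4]
shift cm [ 8.15 -0.22 -0.17] turn z 1.19 q6,q1 deg [90.2 13. ]
bore tool (array([0.003 , 0.0001]), np.float64(0.0115)) 173 [-0.0092 -0.0118] [0.0144 0.012 ]
collar 3922 [0.482  0.1257 0.05  ] [0.4804 0.1256 0.05  ]
(array([0.4804, 0.1256]), np.float64(0.0322))
plate 14604 [0.487  0.1265 0.0155] [0.4812 0.126  0.0148]
(array([0., 0.]), np.float64(0.0))
fin 1443 [0.517  0.1411 0.0297] [0.4806 0.1258 0.0292]
-156.18967726808248
crest 480 [0.4807 0.123  0.0621] [0.4804 0.1255 0.0621]
stud 732 [0.4804 0.1254 0.1046] [0.4804 0.1255 0.1045]
[{'position': [314.4, 123.3], 'p': 0.65}] [array([0.4806946, 0.1247117, 0.062    ])]
```

View pics/w4.png

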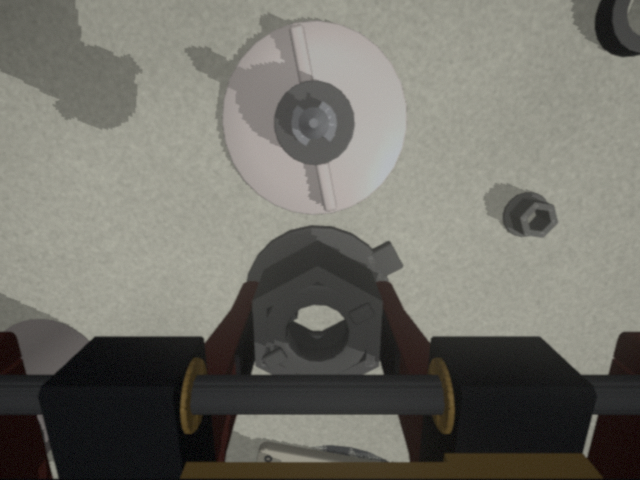

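The stud is at px (313,122) and the hub at (0.4804, 0.1255), 23.8°. The nut's x axis is at about 109° from the hub's, over the crests and level.

Request:
servo_tool:
  series: [3.0, -0.1, 0, 0, 0, 0, 255, 3.0, -0.1, 0, 0, 0, 0, 255, 2.1, -0.05, 0, 0, 0, 0, 255, 0, 0, 3.0, 0, 0, 0, 255, 0, 0, 3.0, 0, 0, 0, 255, 0, 0, 1.3, 0, 0, 0, 255, 0, 0, 0, 0, 0, 0, 255, 0, 0, 0, 0, 0, 0, 255]

```text
t: 10.85
eef_pos: [0.4806, 0.1252, 0.1591]
tcp_rot: [-3.123, -0.345, -0.001]
wrist_force: [1.0, -0.2, -1.2]
grip_width: 0.0503
grip_force: 40.0
```

```bash
python3 - <<'E'
from h import *
plan(.4794,.1253,.096,-77.2)
E
```

```text
t 10.85 pos [0.4806 0.1252 0.1591] psi -77.4 tilt 0.02 F [ 1.  -0.2 -1.2]
shift cm [-0.11 -0.04  6.31] turn z -0.2 q6,q1 deg [90.6 13.2]
```

Request:
servo_tool:
  series: [-0.05, 0, 1.0, 0, 0, 0, 255, 0, 0, 1.0, 0, 0, 0, 255, 0, 0, 1.0, 0, 0, 0, 255, 0, 0, 1.0, 0, 0, 0, 255, 0, 0, 0, 0, 0, 0, 255]

```text
t: 11.35
eef_pos: [0.4787, 0.1247, 0.117]
tcp_rot: [3.122, 0.344, -0.004]
wrist_force: [0.4, 0.2, -0.4]
grip_width: 0.0498
grip_force: 40.0
```

Request:
servo_tool:
  series: [0, 0, 1.0, 0, 0, 0, 255, 0, 0, 0.6, 0, 0, 0, 255, 0, 0, 0.2, 0, 0, 0, 255, 0, 0, 0, 0, 0, 0, 255]

```text
t: 11.75
eef_pos: [0.4795, 0.1249, 0.1002]
tcp_rot: [3.123, 0.344, -0.001]
wrist_force: [-0.3, 0.2, -0.6]
grip_width: 0.0499
grip_force: 40.0
```

Request:
servo_tool:
  series: [0, 0, 0.1, 0, 0, 0, 255, 0, 0, 0.1, 0, 0, 0, 255, 0, 0, 0.1, 0, 0, 0, 255, 0, 0, 0, 0, 0, 0, 255, 0, 0, 0, 0, 0, 0, 255]

```text
t: 12.25
eef_pos: [0.4797, 0.1249, 0.0976]
tcp_rot: [-3.123, -0.344, -0.0]
wrist_force: [0.8, -0.6, -1.5]
grip_width: 0.0498
grip_force: 40.0
```

Request:
servo_tool:
  series: [0, 0, 0.1, 0, 0, 0, 255, 0, 0, 0.1, 0, 0, 0, 255, 0, 0, 0.1, 0, 0, 0, 255, 0, 0, 0, 0, 0, 0, 255, 0, 0, 0, 0, 0, 0, 255]

```text
t: 12.75
eef_pos: [0.4797, 0.1249, 0.0945]
tcp_rot: [3.123, 0.344, -0.0]
wrist_force: [0.1, -0.6, -1.2]
grip_width: 0.0497
grip_force: 40.0
```

Request:
servo_tool:
  series: [0, 0, 0.1, 0, 0, 0, 255, 0, 0, 0, 0, 0, 0, 255, 0, 0, 0, 0, 0, 0, 255]

```text
t: 13.05
eef_pos: [0.4798, 0.125, 0.0938]
tcp_rot: [-3.123, -0.344, -0.001]
wrist_force: [-1.4, -0.1, 3.2]
grip_width: 0.0499
grip_force: 40.0
```

Request:
servo_tool:
  series: [0, 0, 0.05, 0, 0, 0, 255, 0, 0, 0, 0, 0, -4, 255, 0, 0, 0, 0, 0, -6, 255, 0, 0, 0, 0, 0, -6, 255, 0, 0, 0, 0, 0, -6, 255, 0, 0, 0, 0, 0, -6, 255, 0, 0, 0, 0, 0, 0, 255]

```text
t: 13.75
eef_pos: [0.4807, 0.1252, 0.0937]
tcp_rot: [2.945, 1.093, 0.004]
wrist_force: [0.8, -0.3, 6.4]
grip_width: 0.0498
grip_force: 40.0
```

Request:
servo_tool:
  series: [0, 0, 0, 0, 0, -6, 255, 0, 0, 0, 0, 0, -6, 255, 0, 0, 0, 0, 0, -6, 255, 0, 0, 0, 0, 0, -6, 255, 0, 0, 0, 0, 0, -6, 255, 0, 0, 0, 0, 0, -6, 255, 0, 0, 0, 0, 0, 0, 255]

```text
t: 14.45
eef_pos: [0.4796, 0.1249, 0.0929]
tcp_rot: [-2.465, -1.948, 0.0]
wrist_force: [0.2, -0.5, -1.1]
grip_width: 0.0497
grip_force: 40.0
```

Request:
servo_tool:
  series: [0, 0, 0, 0, 0, -6, 255, 0, 0, 0, 0, 0, 0, 255, 0, 0, 0, 0, 0, 0, 255]

```text
t: 14.75
eef_pos: [0.4796, 0.1249, 0.093]
tcp_rot: [-2.365, -2.068, 0.0]
wrist_force: [0.2, -0.5, -1.5]
grip_width: 0.05
grip_force: 40.0
```

```bash
python3 - <<'E'
from h import *
plan(.4794,.1253,.082,-6.2)
E
```

```text
t 14.75 pos [0.4796 0.1249 0.093 ] psi -7.66 tilt 0.01 F [ 0.2 -0.5 -1.5]
shift cm [ 0.03 -0.03  1.1 ] turn z -1.46 q6,q1 deg [20.9 13.2]
```

The support is gone, so the teeth are over the gaps. Lowering.

Request:
servo_tool:
  series: [0, 0, 0.3, 0, 0, -1.5, 255, 0, 0, 0.3, 0, 0, 0, 255, 0, 0, 0.2, 0, 0, 0, 255, 0, 0, 0, 0, 0, 0, 255]

```text
t: 15.15
eef_pos: [0.4794, 0.1249, 0.0846]
tcp_rot: [-2.334, -2.103, 0.001]
wrist_force: [0.1, -0.2, -1.4]
grip_width: 0.0497
grip_force: 40.0
```

Request:
servo_tool:
  series: [0, 0, 0.15, 0, 0, 0, 255, 0, 0, 0.1, 0, 0, 0, 255, 0, 0, 0.05, 0, 0, 0, 255, 0, 0, 0, 0, 0, 0, 255, 0, 0, 0, 0, 0, 0, 255]

```text
t: 15.65
eef_pos: [0.4797, 0.125, 0.0821]
tcp_rot: [2.333, 2.104, 0.0]
wrist_force: [-0.1, -0.3, -1.7]
grip_width: 0.0499
grip_force: 40.0
```

Request:
servo_tool:
  series: [0, 0, 0.05, 0, 0, 0, 255, 0, 0, 0.05, 0, 0, 0, 255, 0, 0, 0, 0, 0, 0, 255, 0, 0, 0, 0, 0, 0, 255]

```text
t: 16.05
eef_pos: [0.4798, 0.125, 0.0818]
tcp_rot: [2.333, 2.104, 0.0]
wrist_force: [-2.7, -1.1, 8.8]
grip_width: 0.05
grip_force: 40.0
```

Seated on the collar. Releasing and retreating.

Request:
servo_tool:
  series: [0, 0, -0.05, 0, 0, 0, 255, 0, 0, 0, 0, 0, 0, 0, 0, 0, 0, 0, 0, 0, 0, 0, 0, 0, 0, 0, 0, 0, 0, 0, 0, 0, 0, 0, 0, 0, 0, 0, 0, 0, 0, 0, 0, 0, 0, 0, 0, 0, 0, 0, 0, 0, 0, 0, 0, 0]

```text
t: 16.85
eef_pos: [0.4797, 0.125, 0.0816]
tcp_rot: [-2.333, -2.104, 0.0]
wrist_force: [0.2, 0.1, -0.8]
grip_width: 0.0878
grip_force: 0.0
```

Request:
servo_tool:
  series: [0, 0, -1, 0, 0, 0, 0, 0, 0, -3, 0, 0, 0, 0, 0, 0, -4, 0, 0, 0, 0, 0, 0, -4, 0, 0, 0, 0, 0, 0, -4, 0, 0, 0, 0, 0, 0, -1, 0, 0, 0, 0, 0, 0, 0, 0, 0, 0, 0, 0, 0, 0, 0, 0, 0, 0]

```text
t: 17.65
eef_pos: [0.479, 0.1248, 0.2508]
tcp_rot: [-2.333, -2.103, 0.002]
wrist_force: [-0.2, 0.0, -0.6]
grip_width: 0.0877
grip_force: 0.0
```

```bash
python3 - <<'E'
from h import *
plan(.48,.125,.25,-6)
im,d,W,c=cloud('wrist','w5.png')
m=(W[...,2]>.08)&(W[...,2]<.095)&(np.hypot(W[...,0]-.48,W[...,1]-.125)<.04); w=W[m]
A=np.c_[w[:,:2],np.ones(len(w))]; print('top',np.median(w,0),'slope',np.linalg.lstsq(A,w[:,2],rcond=None)[0][:2].round(3))
m=(W[...,2]>.052)&(W[...,2]<.06)&(np.hypot(W[...,0]-.48,W[...,1]-.125)<.05); w=W[m]; print('flange',m.sum(),np.median(w,0))
r=w[:,:2]-[.4804,.1255]; r=r[np.hypot(*r.T)>.037]; a=np.degrees(np.arctan2(r[:,1],r[:,0])); print('ears',np.median(a[a>0]),np.median(a[a<0]))
E
python3 -c "
import cv2;i=cv2.imread('pics/w5.png')[80:380,120:520];cv2.imwrite('pics/w5c.png',cv2.resize(i,(800,600)))"
```

```text
t 17.65 pos [0.479  0.1248 0.2508] psi -5.93 tilt 0.07 F [-0.2  0.  -0.6]
shift cm [0.03 0.1  0.08] turn z 0.07 q6,q1 deg [19.2 13.2]
top [0.4800354  0.13000072 0.08990395] slope [-0.002 -0.019]
flange 1511 [0.48218471 0.14339533 0.05584078]
ears 26.001818028468303 -158.12729102875835
```

View pics/w5c.png

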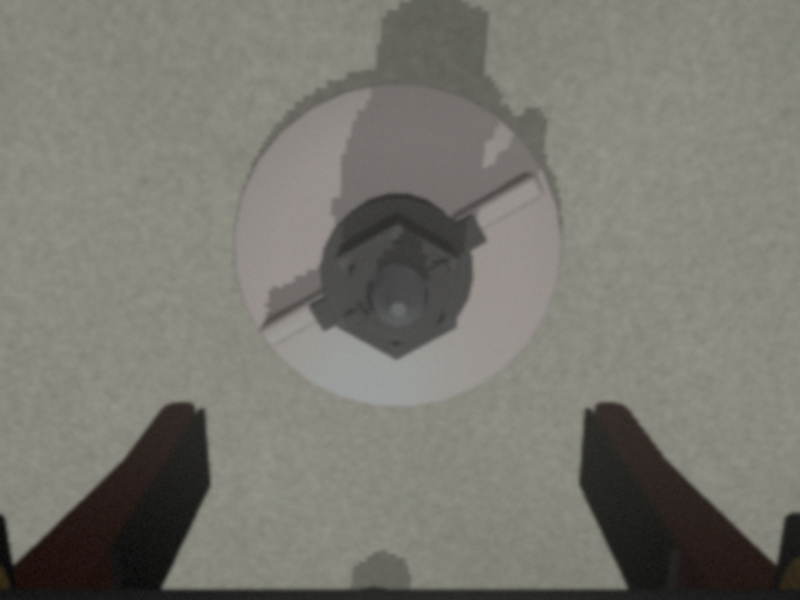

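The nut sits flat on the collar: its top is at 90 mm, the flange top at 56 mm, and the ears line up with the fins. The stud shows through the bore at crop (398,290), and the gripper is clear.

```bash
python3 -c "
from station import arm
print(arm.hand_in())"
```

```text
the job is handed in; nothing more can be done
None
```

The big nut was set on the crests, backed off about 71° anticlockwise until the thread dropped in, and released flat on the collar; the arm never went near the small nut or the spacer, and I handed the job in at about 18 s.

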